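# Flip the finished case's status flag to green

## Task

The teal varnished cast is finished: at the station where it lies, push the hinged red status flag up and over its pivot with a fingertip and press it down flat on the other side, so that its green face is up. Do not grip the flag, and leave the other station's flag, both casts and everything else on the bench as they are.

Things in the scene. Friction and masses are not known exactly. Their poses are not given: they have to be found in the camera images.
- station_varnished: Fixed white case station whose bay holds the teal cast; the flag to flip is on it. Origin on the worktop, right below the middle of the flag's hinge axis. x: along the hinge axis, away from the bay; y: to the side where the flag lies at the start; z up. Base plate 10 mm thick, x -155 to 70 mm, y -80 to 80 mm; bay centred at x -110 mm. The two stations may change places.
- flag_varnished_hinge (a point): Middle of that flag's hinge axis, 65 mm above the worktop; axes as the station's. The axis runs between two steel brackets at 51 to 58 mm either side along x, 76 mm high, 22 mm wide along y. Rubber-topped rest posts, 14 mm wide, stand at y = +58 and -58 mm, their tops 62 mm above the worktop.
- flag_varnished (a joint): Angle (rad) of the flag to flip: 0 = flat on the station's +y side, red face up; grows as its free edge rises; pi/2 = upright; pi (stop) = flat on the -y side, green face up. Starts at 0 to 0.25. The hinge is stiff (0.03 N m; 1 to 2 N moves it; pushing the upright red fin toward -y raises the leaf): the flag stays wherever it is left and never falls by itself.
- flag_varnished_edge (a point): Middle of the flag's free edge, 70 mm from the hinge axis. The flag is a flat leaf, 92 mm wide along the hinge, about 6 mm thick. Two equal fins, also 92 mm wide and 6 mm thick, stand square to it on the hinge axis, each reaching 45 mm from the axis: a red one out of the red face, a green one out of the green face. Axes turn with the flag: y hinge to free edge, z out of the red face.
- station_plain: The other station, the same in build, whose bay holds the pink cast. Origin and axes as for the first.
- flag_plain (a joint): Angle of the other station's flag, counted in the same way; starts between 0 and 0.25 and is to be left so.
- cast_teal: Teal varnished dental cast, 60 x 77 x 29 mm, loose in its station's bay on the 10 mm base plate; origin: centre of its underside.
- cast_pink: Pink dental cast, 60 x 77 x 26 mm, loose in the other station's bay; origin: centre of its underside.
- paint_jar: White jar with teal paint, 66 x 67 x 124 mm, loose; origin: centre of its underside.
- brush_varnish: Thin dark red brush, 170 x 7 x 7 mm, loose, lying; origin: centre of its underside.
- tape_roll: Beige roll of tape, 60 mm across, 19 mm high, loose; origin: centre of its underside.
- bur_box: Blue and white closed box, 56 x 86 x 26 mm, loose; origin: centre of its underside.
- tweezers: Steel tweezers, 145 x 13 x 9 mm, loose, lying; origin: centre of its underside.

How it is judged:
At the end, for the whole second after the job is handed in: The flag beside the teal cast lies flat on the other side, green face up, within 0.1 rad of its stop (7 mm at its free edge); the other flag is still red (angle under 0.4 rad); both casts are within 10 mm and the other loose things within 15 mm of where they stood (value of joint flag_varnished above 3.042 rad and value of joint flag_plain below 0.4 rad and distance of each of cast_teal, cast_pink from where it was at the start of the episode below 0.01 m and distance of each of paint_jar, brush_varnish, tape_roll, bur_box, tweezers from where it was at the start of the episode below 0.015 m); the robot touches nothing.
It fails at once if the flag is gripped: the fingers press both sides of its leaf or of a fin at once (over 1 N each) ((contact force between the fingers and flag_varnished_c4 above 1 N and contact force between the fingers and flag_varnished_c5 above 1 N) or (contact force between the fingers and flag_varnished_c6 above 1 N and contact force between the fingers and flag_varnished_c7 above 1 N) or (contact force between the fingers and flag_varnished_c8 above 1 N and contact force between the fingers and flag_varnished_c9 above 1 N)).
It fails at once if the other station's flag is raised to more than 0.4 rad (value of joint flag_plain above 0.4 rad).
It fails at once if a cast is shifted or lifted by more than 10 mm (distance of any of cast_teal, cast_pink from where it was at the start of the episode above 0.01 m).
It fails at once if another loose thing is shifted or lifted by more than 15 mm (distance of any of paint_jar, brush_varnish, tape_roll, bur_box, tweezers from where it was at the start of the episode above 0.015 m).
It also fails if it takes over 45 s, if anything falls off the work surface, if the arm or the gripper's body presses on something with over 40 N, if the wrist force passes 120 N, or if a joint passes its speed limit or range.

## Robot

A 7-joint arm with a two-finger parallel gripper is mounted at the origin on a cart in front of the work surface, level with it; the furniture and walls round the work are solid. World frame = base frame: x ahead of the robot, y to its left, z up, the work surface at z = 0. Lengths are in m, angles in rad, forces in N, time in s.
With the tool pointing down it reaches from about 0.4 to 0.85 m from the base axis. Payload 10.4 kg.
Tool frame: the origin (TCP) lies midway between the tips of the shut fingers; the grasp point (between the pads) lies 19 mm behind it; z points along the fingers, y is the line along which they close (so a half turn about z gives the same grasp; the last joint's range is limited). The gripper opens to 87 mm and grips with 3 to 60 N. Pads are 19 mm wide; open, the fingers measure 117 mm over their backs; the gripper's body (75 mm by 190 mm) begins 51 mm behind the grasp point.
Start: joints at [1.175, 0.332, -0.065, 1.46, 0.022, 1.35, -0.088], TCP at [0.228, -0.582, 0.223] pointing down, gripper open.
Joint ranges: [-2.6, 2.6], [-0.5, 2.12], [-1.47, 1.34], [0.16, 2.42], [-1.27, 4.41], [0.06, 2.06], [-2.6, 2.6]. Speed limits (rad/s): [2.22, 2.22, 2.79, 2.79, 3.14, 3.14, 3.14].

## Interface

Orientations are given as a unit quaternion [x, y, z, w].
In Python, from bench import sensors, eyes, order gives the robot as it stands.
- The arm moves only by the tool arm_command, never from a script. Its argument "steps" is a list of rows, each an object with "rot": the turn, a rotation vector about the world's x, y, z in degrees, a list of three; "slide": the shift along the world's x, y, z in m, a list of three; "grip": the opening, from 0 (shut) to 1 (fully open). A call has exactly 8 rows; each row shifts and turns the commanded pose from where the row before left it; what a row does not reach is not made up. A row lasts 1/8 s, in which the tool goes at most 62.5 mm and 10.7 degrees, less where a joint would pass 70% of its speed; a pose out of reach is approached as far as the arm can. A call with a gripper value outside its range is refused whole. The fingers move at their own pace and stop on an object; "newtons" is the grip in N (left out, the last holds). Time passes only in rows, so rows that do not move let the fingers close, or fill a call up. It gives the time, the measured TCP pose, the force, the opening and the grip force at its end, in the units of the state.
- sensors.read_state(): the state, without advancing time (a new reading comes with each control period).
- eyes.camera(name): name is "side" or "top" or "wrist"; returns a dict with "pixels" (420x560x3 uint8, red, green, blue), "intrinsics" (3x3 intrinsics, pixels), "pose" (4x4, takes a point from camera to world coordinates). Camera axes: x right, y down, z forward; pixel columns grow to the right and rows downward; lengths in m; the calibration is good to about 2 mm. A picture is of the moment at which its call begins. There is no depth.
- order.close_job(): hands the job in; it is judged then, once.
Trained networks look in a picture, given as the dict that the camera call returned (one of the last four; its "shot" number tells which), for a name from the list of things; names that differ only in an ending like _2 or _b are one class to them, and where a whole thing is asked for, a point or a joint stands for the part that bears it (a point fixed in the world has none). Each returns a list of dicts, best first, with "conf" (0 to 1); they miss things now and then, are a little off and sometimes report something else, mostly with a low value. They report only what shows in the picture. A call takes as long as a camera call.
- eyes.look_for(name, picture): "bbox" ([left, top, right, bottom] in pixels, round what is visible of it).
The state is a dict: "time": time; "joint_positions": joint angles; "joint_vel": joint speeds; "joint_torque": joint torques, N m; "ee_pos": TCP position; "eef_rot": TCP orientation; "ft_force": force on the tool from outside, world axes, zero at the start; "torque": the same for the moment, N m; "width": finger opening in m; "grip_force": force on a finger pad.
Only numpy, scipy, OpenCV 4.12 (cv2) and the standard library are available. Lean on these libraries where they do the work, as an engineer would, in place of code of your own. Each camera call takes 0.05 s, during which the arm holds its last target. There are 200 camera calls.

## Working session

There is one attempt and no reset: what is moved stays moved. The work goes in short steps, Python scripts to look and compute and a tool call to move; the robot and the scene stay as the last step left them, time stands still between calls to the robot, and variables do not carry over. Pictures are saved under pics/ and viewed, at most 10 in all, crops included, and the job is handed in when it is done.

Besides the shell and the picture viewer there is one more tool, called after "Request:" as name(argument=value, ...), one argument or row to a line, values as JSON. arm_command: Moves the arm, as the interface text tells. Its arguments: {"type":"object","properties":{"steps":{"type":"array","items":{"type":"object","properties":{"rot":{"type":"array","items":{"type":"number"}},"slide":{"type":"array","items":{"type":"number"}},"grip":{"type":"number"}}}},"newtons":{"type":"number"}},"required":["steps"]}

```bash
mkdir -p pics; cat > h.py <<'E'
import numpy as np, cv2
from bench import sensors, eyes, order
def shot(n,f=None):
    p=eyes.camera(n)
    if f: cv2.imwrite('pics/'+f,cv2.cvtColor(np.asarray(p['pixels']),cv2.COLOR_RGB2BGR))
    return p
def ray(p,u,v,z):
    K=np.array(p['intrinsics']);T=np.array(p['pose'])
    d=T[:3,:3]@np.linalg.solve(K,[u,v,1]);o=T[:3,3]
    return o+d*(z-o[2])/d[2]
def proj(p,X):
    K=np.array(p['intrinsics']);T=np.array(p['pose'])
    c=np.linalg.inv(T)@np.append(X,1); q=K@c[:3]; return q[:2]/q[2]
E
python3 - <<'E'
from h import *
for c in ['top','side']:
    p=shot(c,c+'0.png'); print(c,np.round(p['pose'],3).tolist())
    for n in ['station_varnished','station_plain','flag_varnished','cast_teal','cast_pink','paint_jar','brush_varnish','tape_roll','bur_box','tweezers']:
        print(n,[(np.round(d['bbox']).tolist(),round(d['conf'],2)) for d in eyes.look_for(n,p)[:2]])
print(sensors.read_state())
E
```

```text
top [[-0.013, -0.994, 0.105, 0.461], [-1.0, 0.014, 0.003, -0.018], [-0.004, -0.105, -0.994, 1.49], [0.0, 0.0, 0.0, 1.0]]
station_varnished [([310.0, 202.0, 362.0, 263.0], 0.77)]
station_plain []
flag_varnished [([315.0, 206.0, 343.0, 235.0], 0.66)]
cast_teal [([327.0, 242.0, 352.0, 258.0], 0.72)]
cast_pink [([208.0, 252.0, 235.0, 265.0], 0.69), ([311.0, 200.0, 363.0, 264.0], 0.33)]
paint_jar [([159.0, 200.0, 169.0, 218.0], 0.74), ([252.0, 163.0, 272.0, 181.0], 0.53)]
brush_varnish []
tape_roll [([159.0, 200.0, 170.0, 218.0], 0.67), ([328.0, 242.0, 350.0, 259.0], 0.44)]
bur_box [([398.0, 205.0, 426.0, 223.0], 0.68)]
tweezers []
side [[-0.949, -0.192, 0.249, 0.186], [-0.314, 0.6, -0.736, 1.245], [-0.008, -0.777, -0.63, 1.166], [0.0, 0.0, 0.0, 1.0]]
station_varnished [([287.0, 168.0, 353.0, 217.0], 0.61)]
station_plain [([245.0, 245.0, 337.0, 321.0], 0.83)]
flag_varnished [([293.0, 174.0, 324.0, 199.0], 0.97)]
cast_teal [([329.0, 188.0, 348.0, 207.0], 0.77)]
cast_pink [([297.0, 278.0, 326.0, 304.0], 0.78)]
paint_jar [([216.0, 200.0, 237.0, 245.0], 0.56)]
brush_varnish []
tape_roll [([20
[... 186 characters left out ...]
t_positions': array([ 1.17540088,  0.33218448, -0.06469103,  1.46010804,  0.0216103 ,
        1.34989649, -0.08848014]), 'joint_vel': array([-0.00043043,  0.00115544,  0.00063623,  0.00167463,  0.00071861,
       -0.00039873,  0.00027793]), 'joint_torque': array([ 1.48784424e-03, -6.23052263e+01,  2.54645990e-02, -3.90125299e+01,
       -6.11039065e-02,  3.16588744e-02, -3.15696184e-05]), 'ee_pos': array([ 0.22765375, -0.58208599,  0.22258136]), 'eef_rot': array([9.82676603e-01, 1.85328603e-01, 1.22151989e-05, 4.77413549e-05]), 'ft_force': array([-0.3676074 , -0.22670087,  1.15265712]), 'torque': array([-0.02786314,  0.01734958,  0.02786469]), 'grip_force': 0.0, 'width': 0.08716586930409244}
```

```bash
python3 - <<'E'
import cv2
a=cv2.imread('pics/top0.png')[130:330,130:450]
cv2.imwrite('pics/topc.png',cv2.resize(a,(800,500),interpolation=cv2.INTER_CUBIC))
a=cv2.imread('pics/side0.png')[120:360,170:410]
cv2.imwrite('pics/sidec.png',cv2.resize(a,(600,600),interpolation=cv2.INTER_CUBIC))
E
```

```text
(no output)
```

View pics/topc.png

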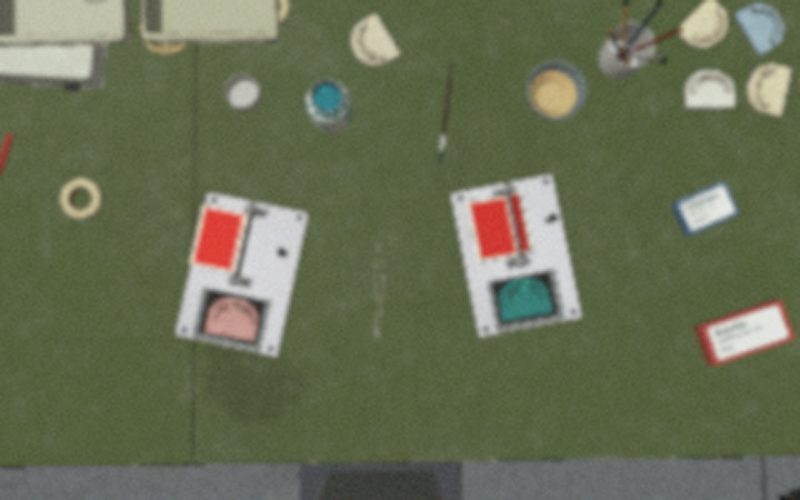

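View pics/sidec.png

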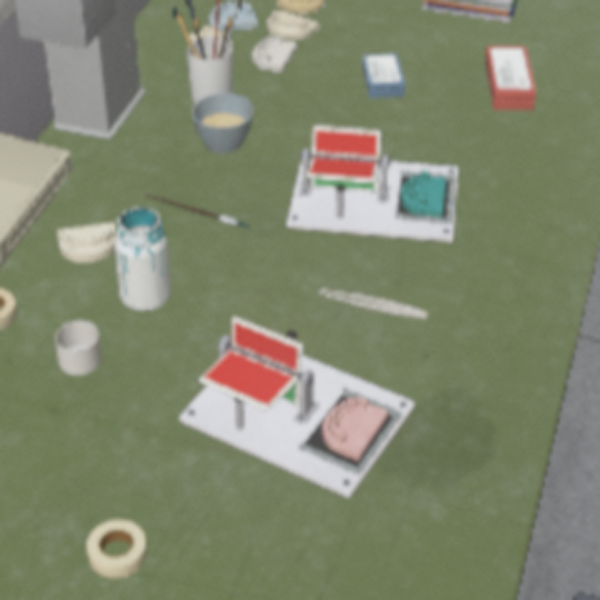

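The top crop shows the teal station on the right. Its plate corners are at crop (452,192), (553,176), (580,318) and (480,336). The bay is toward the robot, the red leaf is on the left (+y world), and the upright fin is at about (520,222). The pink station is on the left. The side crop agrees.

```bash
python3 - <<'E'
from h import *
p=shot('top')
C=np.array([[452,192],[553,176],[580,318],[480,336]])/2.5+130   # (70,80),(70,-80),(-155,-80),(-155,80)
W=np.array([ray(p,*c,0.01) for c in C])[:,:2]; print(W.round(3).tolist())
print([np.linalg.norm(W[i]-W[(i+1)%4]).round(3) for i in range(4)])
L=np.array([[70,80],[70,-80],[-155,-80],[-155,80]])/1e3
a,b=L-L.mean(0),W-W.mean(0)
yaw=np.arctan2((a[:,0]*b[:,1]-a[:,1]*b[:,0]).sum(),(a*b).sum())
R=np.array([[np.cos(yaw),-np.sin(yaw)],[np.sin(yaw),np.cos(yaw)]])
o=W.mean(0)-R@L.mean(0); print('yaw',np.degrees(yaw),'o',o,'ydir',R[:,1])
im=np.asarray(p['pixels']).copy()
def col(X): return proj(p,np.append(o+R@np.array(X[:2]),X[2]))
s=shot('side')
for q,n in ((p,'top'),(s,'side')):
    im=cv2.cvtColor(np.asarray(q['pixels']),cv2.COLOR_RGB2BGR)
    x0,y0=(290,180) if n=='top' else (270,150)
    im=cv2.resize(im[y0:y0+100,x0:x0+100],(500,500),interpolation=cv2.INTER_CUBIC)
    for X in [(.046,0,.110),(-.046,0,.110),(.046,.07,.065),(-.046,.07,.065),(.07,.08,.01),(-.155,-.08,.01),(.07,-.08,.01),(-.155,.08,.01)]:
        u=(proj(q,np.append(o+R@np.array(X[:2]),X[2]))+.5-[x0,y0])*5
        cv2.circle(im,tuple(int(t) for t in u),4,(255,0,255),1)
    cv2.imwrite(f'pics/{n}1.png',im)
cv2.imwrite('pics/both1.png',cv2.resize(np.hstack([cv2.imread('pics/top1.png'),cv2.imread('pics/side1.png')]),(800,400)))
E
```

```text
[[0.64, -0.125], [0.663, -0.282], [0.444, -0.316], [0.418, -0.163]]
[np.float64(0.159), np.float64(0.222), np.float64(0.156), np.float64(0.225)]
yaw 9.134275265583119 o [ 0.58325277 -0.21471449] ydir [-0.15874873  0.98731902]
```

View pics/both1.png

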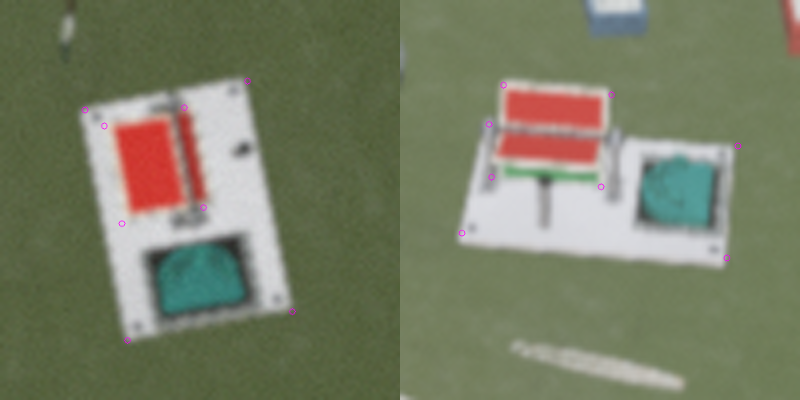

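The overlay matches: fitted origin (0.583, -0.215), yaw 9°, leaf raised about 0.2 rad. Next I move above the leaf with the fingers shut, on the +y side of the fin.

Request:
arm_command(
  steps=[
    {"slide": [0.04,0.045,0],"rot": [0,0,-2],"grip": 0},
    {"slide": [0.04,0.045,0],"rot": [0,0,-2],"grip": 0},
    {"slide": [0.04,0.045,0],"rot": [0,0,-2],"grip": 0},
    {"slide": [0.04,0.045,0],"rot": [0,0,-2],"grip": 0},
    {"slide": [0.04,0.045,0],"rot": [0,0,-2],"grip": 0},
    {"slide": [0.04,0.045,0],"rot": [0,0,-2],"grip": 0},
    {"slide": [0.04,0.045,0],"grip": 0},
    {"slide": [0.04,0.045,0],"grip": 0},
  ],
  newtons=10,
)

```text
schema error: expected keys rot, slide, grip
```

Request:
arm_command(
  steps=[
    {"slide": [0.04,0.045,0],"rot": [0,0,-2],"grip": 0},
    {"slide": [0.04,0.045,0],"rot": [0,0,-2],"grip": 0},
    {"slide": [0.04,0.045,0],"rot": [0,0,-2],"grip": 0},
    {"slide": [0.04,0.045,0],"rot": [0,0,-2],"grip": 0},
    {"slide": [0.04,0.045,0],"rot": [0,0,-2],"grip": 0},
    {"slide": [0.04,0.045,0],"rot": [0,0,-2],"grip": 0},
    {"slide": [0.04,0.045,0],"rot": [0,0,0],"grip": 0},
    {"slide": [0.04,0.045,0],"rot": [0,0,0],"grip": 0},
  ],
  newtons=10,
)

```text
time: 2.2
ee_pos: [0.5488, -0.2206, 0.2228]
eef_rot: [0.997, 0.081, 0.0, 0.0]
ft_force: [1.2, -1.1, -0.2]
width: 0.015
grip_force: 0.0
```

Request:
arm_command(
  steps=[
    {"slide": [0.03,0.035,0],"rot": [0,0,0],"grip": 0},
    {"slide": [0,0,-0.03],"rot": [0,0,0],"grip": 0},
    {"slide": [0,0,-0.03],"rot": [0,0,0],"grip": 0},
    {"slide": [0,0,-0.03],"rot": [0,0,0],"grip": 0},
    {"slide": [0,0,-0.03],"rot": [0,0,0],"grip": 0},
    {"slide": [0,0,0],"rot": [0,0,0],"grip": 0},
    {"slide": [0,0,0],"rot": [0,0,0],"grip": 0},
    {"slide": [0,0,0],"rot": [0,0,0],"grip": 0},
  ],
)

```text
time: 3.2
ee_pos: [0.5785, -0.1873, 0.1042]
eef_rot: [0.997, 0.082, 0.001, 0.001]
ft_force: [-0.1, -0.0, -0.3]
width: 0.0006
grip_force: 0.0
```

```bash
python3 - <<'E'
from h import *
im=[]
for c in ['side','wrist']:
    p=shot(c); a=cv2.cvtColor(np.asarray(p['pixels']),cv2.COLOR_RGB2BGR)
    im.append(cv2.resize(a[130:250,250:370],(400,400),interpolation=cv2.INTER_CUBIC) if c=='side' else cv2.resize(a,(400,300)))
im[1]=cv2.copyMakeBorder(im[1],0,100,0,0,cv2.BORDER_CONSTANT)
cv2.imwrite('pics/s2.png',np.hstack(im))
E
```

```text
(no output)
```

View pics/s2.png

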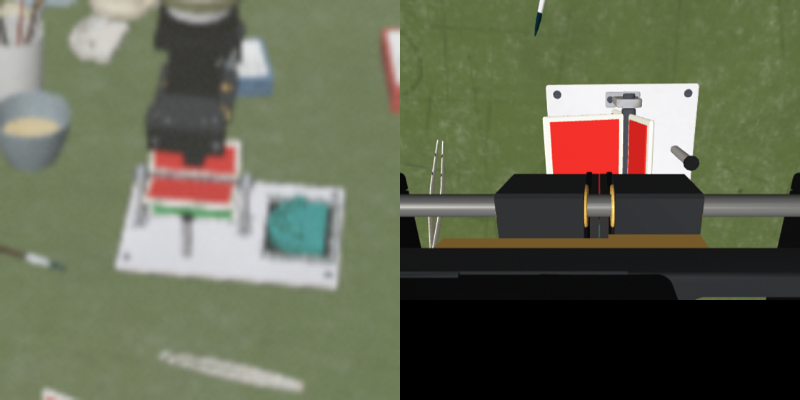

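Side view: the shut fingers stand over the leaf, on the +y side of the fin. The wrist view agrees, with the fin just right of the fingertip. Now I push the fin toward -y while lowering.

Request:
arm_command(
  steps=[
    {"slide": [0.002,-0.01,-0.004],"rot": [0,0,0],"grip": 0},
    {"slide": [0.001,-0.008,-0.002],"rot": [0,0,0],"grip": 0},
    {"slide": [0.001,-0.007,-0.004],"rot": [0,0,0],"grip": 0},
    {"slide": [0.001,-0.007,-0.004],"rot": [0,0,0],"grip": 0},
    {"slide": [0.001,-0.008,-0.005],"rot": [0,0,0],"grip": 0},
    {"slide": [0.001,-0.007,-0.005],"rot": [0,0,0],"grip": 0},
    {"slide": [0,0,0],"rot": [0,0,0],"grip": 0},
    {"slide": [0,0,0],"rot": [0,0,0],"grip": 0},
  ],
)

```text
time: 4.3
ee_pos: [0.5846, -0.2341, 0.0786]
eef_rot: [0.997, 0.082, -0.0, 0.0]
ft_force: [-0.7, -0.8, -0.3]
width: 0.0004
grip_force: 0.0
```

```bash
python3 - <<'E'
from h import *
im=[]
for c in ['side','wrist']:
    p=shot(c); a=cv2.cvtColor(np.asarray(p['pixels']),cv2.COLOR_RGB2BGR)
    im.append(cv2.resize(a[130:250,250:370],(400,400),interpolation=cv2.INTER_CUBIC) if c=='side' else cv2.resize(a,(400,300)))
im[1]=cv2.copyMakeBorder(im[1],0,100,0,0,cv2.BORDER_CONSTANT)
cv2.imwrite('pics/s3.png',np.hstack(im))
E
```

```text
(no output)
```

View pics/s3.png

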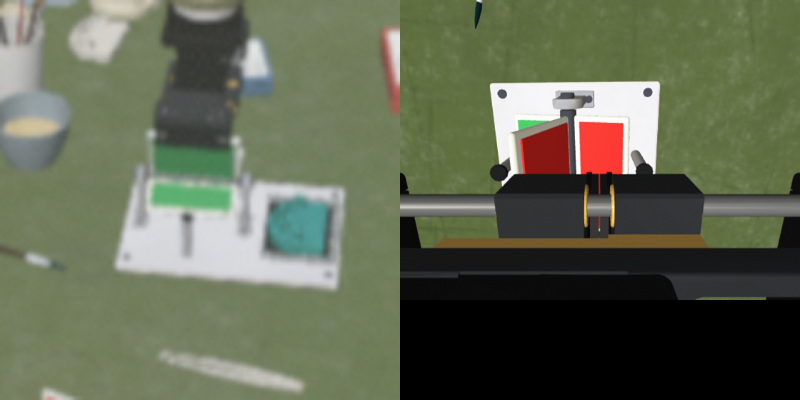

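The leaf stands at about 65° with its green face toward +y. Next I lift, cross over it, and come down on the +y side.

Request:
arm_command(
  steps=[
    {"slide": [0,0,0.04],"rot": [0,0,0],"grip": 0},
    {"slide": [0,0,0.04],"rot": [0,0,0],"grip": 0},
    {"slide": [0,0,0.02],"rot": [0,0,0],"grip": 0},
    {"slide": [-0.005,0.03,0],"rot": [0,0,0],"grip": 0},
    {"slide": [-0.005,0.03,0],"rot": [0,0,0],"grip": 0},
    {"slide": [-0.003,0.022,0],"rot": [0,0,0],"grip": 0},
    {"slide": [0,0,0],"rot": [0,0,0],"grip": 0},
    {"slide": [0,0,-0.035],"rot": [0,0,0],"grip": 0},
  ],
)

```text
time: 5.4
ee_pos: [0.5735, -0.1535, 0.1455]
eef_rot: [0.997, 0.081, 0.002, 0.001]
ft_force: [0.7, -0.2, -0.7]
width: 0.0001
grip_force: 0.0
```

Request:
arm_command(
  steps=[
    {"slide": [0,0,-0.035],"rot": [0,0,0],"grip": 0},
    {"slide": [0.003,-0.02,0],"rot": [0,0,0],"grip": 0},
    {"slide": [0.003,-0.02,0],"rot": [0,0,0],"grip": 0},
    {"slide": [0.002,-0.014,0],"rot": [0,0,0],"grip": 0},
    {"slide": [0.002,-0.013,0],"rot": [0,0,0],"grip": 0},
    {"slide": [0.002,-0.011,-0.008],"rot": [0,0,0],"grip": 0},
    {"slide": [0.001,-0.009,-0.01],"rot": [0,0,0],"grip": 0},
    {"slide": [0,0,0],"rot": [0,0,0],"grip": 0},
  ],
)

```text
time: 6.4
ee_pos: [0.5837, -0.2396, 0.089]
eef_rot: [0.997, 0.081, -0.001, -0.0]
ft_force: [0.5, 0.3, 0.1]
width: 0.0004
grip_force: 0.0
```

```bash
python3 - <<'E'
from h import *
im=[]
for c in ['side','wrist']:
    p=shot(c); a=cv2.cvtColor(np.asarray(p['pixels']),cv2.COLOR_RGB2BGR)
    im.append(cv2.resize(a[130:250,250:370],(400,400),interpolation=cv2.INTER_CUBIC) if c=='side' else cv2.resize(a,(400,300)))
im[1]=cv2.copyMakeBorder(im[1],0,100,0,0,cv2.BORDER_CONSTANT)
cv2.imwrite('pics/s4.png',np.hstack(im))
E
```

```text
(no output)
```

View pics/s4.png

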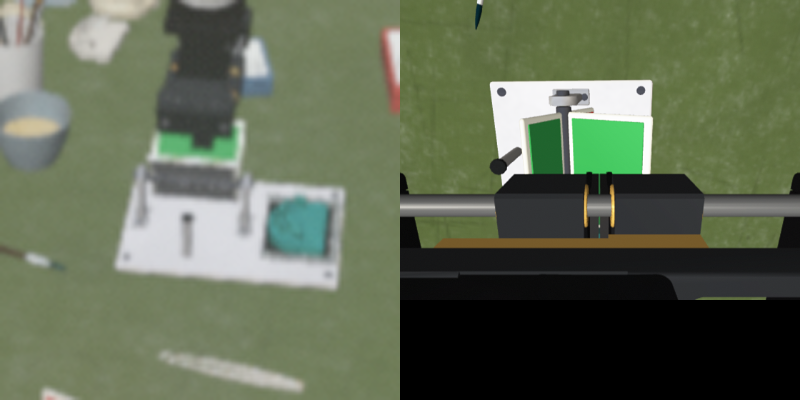

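The flag is past about 150°, green face up. I move outward along the leaf and press down.

Request:
arm_command(
  steps=[
    {"slide": [0.001,-0.008,-0.004],"rot": [0,0,0],"grip": 0},
    {"slide": [0.001,-0.007,-0.004],"rot": [0,0,0],"grip": 0},
    {"slide": [0.001,-0.005,-0.004],"rot": [0,0,0],"grip": 0},
    {"slide": [0,0,-0.004],"rot": [0,0,0],"grip": 0},
    {"slide": [0,0,-0.003],"rot": [0,0,0],"grip": 0},
    {"slide": [0,0,-0.002],"rot": [0,0,0],"grip": 0},
    {"slide": [0,0,0],"rot": [0,0,0],"grip": 0},
    {"slide": [0,0,0],"rot": [0,0,0],"grip": 0},
  ],
)

```text
time: 7.5
ee_pos: [0.5877, -0.2589, 0.0697]
eef_rot: [0.997, 0.082, 0.0, 0.0]
ft_force: [-0.0, 0.1, 0.2]
width: 0.0004
grip_force: 0.0
```

Request:
arm_command(
  steps=[
    {"slide": [0,0,-0.001],"rot": [0,0,0],"grip": 0},
    {"slide": [0,0,-0.001],"rot": [0,0,0],"grip": 0},
    {"slide": [0,0,-0.001],"rot": [0,0,0],"grip": 0},
    {"slide": [0,0,-0.001],"rot": [0,0,0],"grip": 0},
    {"slide": [0,0,0],"rot": [0,0,0],"grip": 0},
    {"slide": [0,0,0],"rot": [0,0,0],"grip": 0},
    {"slide": [0,0,0],"rot": [0,0,0],"grip": 0},
    {"slide": [0,0,0],"rot": [0,0,0],"grip": 0},
  ],
)

```text
time: 8.5
ee_pos: [0.588, -0.2591, 0.0681]
eef_rot: [0.997, 0.082, 0.0, 0.0]
ft_force: [-9.0, 2.2, 20.2]
width: 0.0004
grip_force: 9.9
```

At z = 0.068 the leaf is solid against its stop (20 N). Now I retreat upward and check.

Request:
arm_command(
  steps=[
    {"slide": [0,0,0.02],"rot": [0,0,0],"grip": 0},
    {"slide": [0,0,0.04],"rot": [0,0,0],"grip": 0},
    {"slide": [0,0,0.04],"rot": [0,0,0],"grip": 0},
    {"slide": [0,0,0.04],"rot": [0,0,0],"grip": 0},
    {"slide": [-0.03,-0.05,0.02],"rot": [0,0,0],"grip": 0},
    {"slide": [-0.03,-0.05,0],"rot": [0,0,0],"grip": 0},
    {"slide": [-0.03,-0.05,0],"rot": [0,0,0],"grip": 0},
    {"slide": [0,0,0],"rot": [0,0,0],"grip": 0},
  ],
)

```text
time: 9.5
ee_pos: [0.4936, -0.4147, 0.226]
eef_rot: [0.997, 0.077, -0.001, 0.001]
ft_force: [0.7, 0.1, 0.2]
width: 0.0005
grip_force: 0.0
```

```bash
python3 - <<'E'
from h import *
im=[]
for c,(x,y) in {'side':(250,130),'top':(290,180)}.items():
    p=shot(c); a=cv2.cvtColor(np.asarray(p['pixels']),cv2.COLOR_RGB2BGR)
    im.append(cv2.resize(a[y:y+120,x:x+120],(400,400),interpolation=cv2.INTER_CUBIC))
    b=cv2.imread(f'pics/{c}0.png'); im.append(cv2.resize(a,(267,200)))
cv2.imwrite('pics/s5.png',np.hstack([im[0],im[2]]))
E
```

```text
(no output)
```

View pics/s5.png

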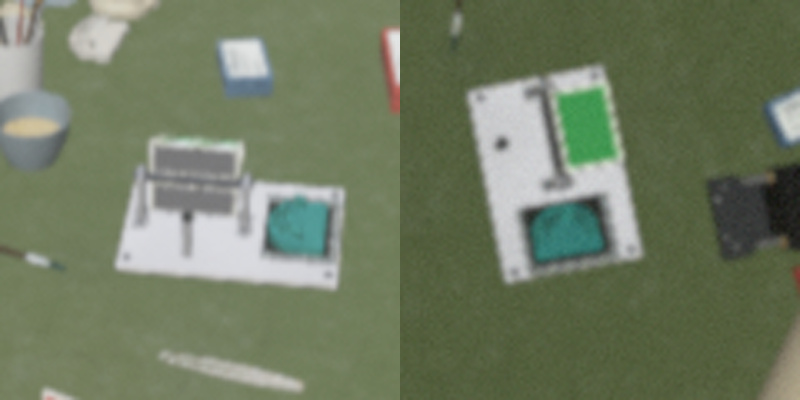

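The leaf lies flat on the -y side with its green face up, the fin is upright, and the cast and bur box are in place. The arm is clear, so I hand in.

```bash
python3 -c "
from bench import order; print(order.close_job())"
```

```text
the job is handed in; nothing more can be done
None
```

The flag beside the teal cast is flipped over and pressed flat against its stop, green face up, the arm is clear of everything, and the job was handed in at about 9.6 s of the 45 s (the verdict was not shown to me).

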